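Return one vertebra to its tray, show the next to the camera

TASK

The fossil vertebra standing on the copy-stand board has been photographed: set it back (do not drop it) on the paper slip in the empty compartment of the wooden tray, standing on its end with its spine pointing the same way along the tray as those of the others, and let go. Then take the longest vertebra out of the tray and hold it up to the camera with its middle 110 mm straight in front of the lens, the end that was up in the tray still uppermost, its spine pointing straight back at the lens and its length square to the tilted line of sight. Finish while still holding it there; leave the other vertebrae and everything else on the bench where they are.

Things in the scene. Friction and masses are not known exactly. Their poses are not given: they have to be found in the camera images.
- tray: low open pine tray, grey lining, fixed on the bench, 320 long (x) x 135 wide (y) x 20 high; walls, floor and three cross dividers 6 thick, all 20 high, make four compartments in a row along x, 72 x 123 inside. Origin: centre of the underside; inner floor 6 above the bench. Three hold a vertebra standing on end, spine along the tray's +x within 4 degrees; one is empty.
- slip: white paper slip 56 x 45, under 1 thick, lying flat in the empty compartment (which one varies) and fixed there. Origin: its centre, where the returned vertebra's axis belongs; x axis along the tray's x.
- vert_out: the photographed vertebra, alone on the copy-stand board, turned any way: tan bone, standing on end, about 90 g. Body 30 across, 42 high; on one side a bony arch 20 wide bearing one thin spine (8 thick, out to 43 from the axis, 1/5 to 2/3 of the height). Origin: centre of the underside; z up along the body, x towards the spine; flat faces at y = +-15 free for the fingers.
- vert_long: the longest vertebra, the one to show, in one of the tray's compartments: same shape and bone, body 32 across and 58 high, spine out to 45 from the axis. Origin: centre of the underside; z up along the body, x towards the spine. Faces at y = +-16 are free for the fingers. About 130 g.
- vert_long_mid (a point): middle of the longest vertebra's body, on its axis, 29 above its underside
- vert_long_spine (a point): near the tip of its spine: 41 from the axis along its x, 24 above its underside
- vert_out_spine (a point): near the tip of the photographed vertebra's spine: 40 from the axis along its x, 18 above its underside
- vert_mid: another vertebra in the tray, body 30 across, 40 high; leave it. Origin: centre of the underside; x towards the spine.
- vert_short: another vertebra in the tray, body 28 across, 35 high; leave it. Origin: centre of the underside; x towards the spine.
- stand: copy stand fixed on the bench: grey board 400 (x) x 240 (y) x 12 thick, origin at the centre of its underside; column 32 square, 412 high at x = +170 carries the camera, which looks along the board's -x (towards the robot) and down. The photographed vertebra stands at x = -160 to -120, y within 30; free above, but lens and ring light (77 across) begin at x = -8, 210 above the bench.
- camera: macro camera, always tilted to look 25 degrees below level. Origin: centre of the lens's front face, 10 from the stand's origin along its +x, 246 above the bench. It looks along its own -x; +x runs back through the lens (48 across); y is level; z points up, leaning 25 degrees towards the robot's side. The shown vertebra is right when its x, y, z match the camera's x, y, z.
- focus (a point): the point 110 straight in front of the lens on the line of sight: stand x = -90, y = 0, 200 above the bench. The middle of the shown vertebra belongs here.
- scale_bar: flat black and white scale bar 100 x 14 x 5, lying on the stand's board near its -y edge; leave it
- brush: flat brush with wooden handle, 160 long, 13 high, lying along the stand's board near its +y edge; leave it
- jar: white jar with blue lid, 72 across, 150 high, at the back; leave it
- rock_tray: small pine tray 140 x 190 x 35 at the back, with a lump of rock; leave it
- rock: brown lump of rock in the small tray, about 70 x 90 x 65; leave it
- bone_box: clear lidded plastic box 110 x 130 x 33 with small bones, at the back; leave it
- caliper: steel caliper 160 long, lying beyond the tray's far right end; leave it
Things that resemble listed ones, but are neither listed nor needed, are in the scene too. Leave any orange or red look-alike of the vert_out alone.

How it is judged (in metres and radians):
On the way, in this order (a step that is already met when the one before it is completed fails the run):
1. the photographed vertebra stands released on the slip, spine the same way as the others (horizontal distance between vert_out and slip below 0.02 m and height (world z) of vert_out below 0.014 m and angle between vert_out's own z axis and vertical below 0.12 rad and angle between the x axis of vert_out and the x axis of tray, either way round below 0.26 rad and x of vert_out_spine in the frame of slip above 0.005 m and contact force between the fingers and vert_out below 0.1 N and linear speed of vert_out below 0.03 m/s), for 0.3 s.
2. the longest vertebra is held in the fingers, clear above the tray (height (world z) of vert_long above 0.06 m and contact force between the fingers and vert_long above 0.5 N), for 0.2 s.
At the end, for the whole second after the job is handed in: Returned vertebra free on the slip: axis within 20 mm, upright within 7 deg, spine along tray +x within 15 deg. Longest held only by the fingers, at rest, middle within 15 mm of focus, its z and x within 12 deg of the camera's, spine to the lens. Others within 20 mm, clutter 30 mm, of the start (all of step 1 and distance between vert_long_mid and focus below 0.015 m and angle between the z axis of vert_long and the z axis of camera, either way round below 0.21 rad and angle between the x axis of vert_long and the x axis of camera, either way round below 0.21 rad and angle between vert_long's own z axis and vertical below 1 rad and x of vert_long_spine in the frame of camera above -0.095 m and height (world z) of vert_long_mid above 0.15 m and contact force between the fingers and vert_long above 0.5 N and contact force between vert_long and stand below 0.05 N and contact force between vert_long and tray below 0.05 N and linear speed of vert_long below 0.03 m/s and angular speed of vert_long below 0.2 rad/s and distance of each of scale_bar, brush, jar, rock_tray, rock, bone_box, caliper from where it was at the start of the episode below 0.03 m and distance of each of vert_mid, vert_short from where it was at the start of the episode below 0.02 m); the arm keeps its last pose, push and grip.
It fails at once if the photographed vertebra was dropped: out of the fingers and more than about 20 mm above the surface (height (world z) of vert_out above 0.035 m and contact force between the fingers and vert_out below 0.01 N).
It fails at once if the longest vertebra was dropped: out of the fingers and above the tray (height (world z) of vert_long above 0.035 m and contact force between the fingers and vert_long below 0.01 N).
It fails at once if another vertebra was knocked over (angle between any of vert_mid, vert_short's own z axis and vertical above 0.5 rad).
It fails at once if the jar was knocked over (angle between jar's own z axis and vertical above 0.5 rad).
It also fails if it takes over 53 s, if anything falls off the work surface, if the arm or the gripper's body presses on something with over 40 N, if the wrist force passes 120 N, or if a joint passes its speed limit or range.

ROBOT

A 6-joint arm with a two-finger parallel gripper is mounted at the origin on the work surface. World frame = base frame: x ahead of the robot, y to its left, z up, the work surface at z = 0. Lengths are in mm, angles in degrees, forces in N, time in s.
With the tool pointing down it reaches from about 300 to 850 mm from the base axis. Payload 4.2 kg.
Tool frame: the origin (TCP) lies between the finger pads; the fingertips stand 14 mm ahead of it and the grasp point (between the pads) lies 5 mm behind it; z points along the fingers, y is the line along which they close (so a half turn about z gives the same grasp; the last joint's range is limited). The gripper opens to 91 mm and grips with 3 to 60 N. Pads are 32 mm wide; open, the fingers measure 118 mm over their backs; the gripper's body (76 mm by 178 mm) begins 60 mm behind the grasp point.
Start: joints at [70.187, 18.312, 89.639, -0, 72.044, -1.146], TCP at [184.041, 544.769, 206.776] pointing down, gripper open.
Joint ranges: [-177.97, 177.97], [-48.28, 115.42], [12.27, 149.76], [-77.06, 257.06], [2.81, 150.46], [-146.56, 146.56]. Speed limits (degrees/s): [147.25, 147.25, 180, 180, 180, 180].

INTERFACE

Orientations are given as [roll, pitch, yaw] about the fixed x, y, z axes, in that order (R = Rz(yaw) Ry(pitch) Rx(roll)).
In Python, from workcell import * gives the robot as it stands. The module is installed in compiled form; this text tells all that it offers.
- The arm moves only by the tool send_rows, never from a script. Its argument "deltas" is a list of rows, each a list of 2 entries, a list of its own where there are three numbers: the shift along the tool's x, y, z normalised to -1 to 1, where 1 is 0.5 m, then the turn, a rotation vector about the tool's x, y, z normalised to -1 to 1, where 1 is 0.5 rad. A call has 1 to 10 rows; each row shifts and turns the commanded pose from where the row before left it, along the tool's axes as they then stand; what a row does not reach is not made up. A row lasts 1/10 s, in which the tool goes at most 50 mm and 8.59 degrees, less where a joint would pass 70% of its speed; a pose out of reach is approached as far as the arm can. A call with a number of a shift or a turn outside -1 to 1 is refused whole. A call with a gripper value outside its range is refused whole. "grip" is the closure, from 0 (fully open) to 1 (shut), set as the call begins (left out, the last holds). The fingers move at their own pace and stop on an object; "grip_force" is the grip in N (left out, the last holds). Time passes only in rows, so rows that do not move let the fingers close. It gives the time, the measured TCP pose, the force, the opening and the grip force at its end, in the units of the state.
- state(): the state, without advancing time (a new reading comes with each control period).
- grab_frame(name): name is "side" or "top"; returns the picture (400x640x3 uint8, red, green, blue); there is no depth.
- calibration(name): a dict with "mtx" (3x3 intrinsics, pixels), "R" (3x3) and "t" (3): a world point X has camera coordinates R X + t. Camera axes: x right, y down, z forward; pixel columns grow to the right and rows downward; lengths in mm; the calibration is good to about 2 mm. A picture is of the moment at which its call begins. calibration takes no time and is no camera call.
- job_done(): hands the job in; it is judged then, once.
Trained networks look in the newest picture that a camera, given by its name, has taken for a name from the list of things; names that differ only in an ending like _2 or _b are one class to them, and where a whole thing is asked for, a point or a joint stands for the part that bears it (a point fixed in the world has none). Each returns a list of dicts, best first, with "p" (0 to 1); they miss things now and then, are a little off and sometimes report something else, mostly with a low value. They report only what shows in the picture. A call takes as long as a camera call. They do not tell look-alikes from the thing itself.
- trace(camera, label): "pixels" (400x640 bool, what is visible of it) and "bbox" ([left, top, width, height] in pixels, round what is visible of it).
The state is a dict: "time_s": time; "qpos": joint angles; "qvel": joint speeds; "effort": joint torques, N m; "ee_pos": TCP position; "ee_rot": TCP orientation; "force": force on the tool from outside, world axes, zero at the start; "torque": the same for the moment, N m; "gripper_width": finger opening in mm; "gripper_force": force on a finger pad.
Only numpy, scipy, OpenCV 4.12 (cv2) and the standard library are available. Lean on these libraries where they do the work, as an engineer would, in place of code of your own. Each camera call takes 0.05 s, during which the arm holds its last target. There are 200 camera calls.

## Working session

There is one attempt and no reset: what is moved stays moved. The work goes in short steps, Python scripts to look and compute and a tool call to move; the robot and the scene stay as the last step left them, time stands still between calls to the robot, and variables do not carry over. Pictures are saved under pics/ and viewed, at most 10 in all, crops included, and the job is handed in when it is done.

Besides the shell and the picture viewer there is one more tool, called after ">>>" by a JSON object that holds its "op" and its "data". send_rows: Moves the arm, as the interface text tells. Scaled input: -1 to 1 covers 0.5 m each way for a shift and 0.5 rad each way for a turn. Its arguments: {"type":"object","properties":{"deltas":{"type":"array","items":{"type":"array"}},"grip":{"type":"number"},"grip_force":{"type":"number"}},"required":["deltas"]}

```bash
mkdir -p pics; python3 - <<'E'
from workcell import *
import cv2, numpy as np
s=state();print({k:np.round(v,2).tolist() for k,v in s.items()})
for n in("side","top"):
    im=grab_frame(n);cv2.imwrite(f"pics/{n}0.png",im[:,:,::-1]);c=calibration(n)
    print(n,np.round(c["mtx"],1).tolist(),np.round(c["R"],4).tolist(),np.round(c["t"],1).tolist())
    for l in("tray","slip","vert_out","vert_long","stand","camera"):
        for d in trace(n,l)[:4]: print(l,round(d["p"],2),np.round(d["bbox"]).tolist())
E
```

```text
{'time_s': 0.0, 'qpos': [70.19, 18.35, 89.71, -0.0, 72.04, -1.15], 'qvel': [0.03, -0.02, -0.03, -0.03, -0.09, -0.02], 'effort': [0.0, -41.25, -23.2, 0.07, 0.05, -0.0], 'ee_pos': [183.87, 544.26, 205.92], 'ee_rot': [-179.9, -0.0, 161.33], 'force': [0.16, -0.17, 0.26], 'torque': [0.03, 0.03, 0.05], 'gripper_force': 0.0, 'gripper_width': 90.88}
side [[418.0, 0.0, 311.5], [0.0, 418.0, 200.2], [0.0, 0.0, 1.0]] [[0.9497, -0.3132, -0.0066], [-0.1681, -0.4916, -0.8544], [0.2644, 0.8125, -0.5195]] [-516.7, 207.9, 1170.2]
tray 0.56 [279.0, 250.0, 72.0, 100.0]
slip 0.56 [319.0, 295.0, 21.0, 21.0]
vert_out 0.7 [205.0, 203.0, 14.0, 17.0]
vert_out 0.49 [258.0, 189.0, 6.0, 16.0]
vert_out 0.33 [337.0, 306.0, 14.0, 32.0]
vert_long 0.7 [333.0, 306.0, 16.0, 28.0]
stand 0.81 [232.0, 72.0, 118.0, 150.0]
camera 0.85 [287.0, 99.0, 36.0, 39.0]
top [[363.2, 0.0, 321.9], [0.0, 363.2, 200.0], [0.0, 0.0, 1.0]] [[-0.0276, -0.9996, 0.0024], [-0.9881, 0.0269, -0.1518], [0.1516, -0.0066, -0.9884]] [-57.1, 549.5, 1149.1]
tray 0.67 [328.0, 192.0, 98.0, 48.0]
tray 0.56 [215.0, 233.0, 19.0, 8.0]
slip 0.62 [382.0, 207.0, 15.0, 14.0]
vert_out 0.5 [223.0, 283.0, 15.0, 13.0]
vert_out 0.44 [190.0, 285.0, 14.0, 13.0]
vert_out 0.31 [400.0, 207.0, 24.0, 9.0]
vert_long 0.56 [400.0, 206.0, 25.0, 11.0]
stand 0.85 [124.0, 96.0, 138.0, 171.0]
stand 0.29 [242.0, 199.0, 13.0, 28.0]
camera 0.97 [146.0, 129.0, 49.0, 58.0]
```

```bash
python3 - <<'E'
import cv2,numpy as np
a=cv2.imread("pics/side0.png");b=cv2.imread("pics/top0.png")
A=cv2.resize(a[60:360,180:400],None,fx=2.7,fy=2,interpolation=3)
cv2.imwrite("pics/s1.png",cv2.resize(a[70:360,180:400],(440,580),interpolation=3))
cv2.imwrite("pics/t1.png",cv2.resize(b[90:300,120:440],(800,525),interpolation=3))
E
```

```text
(no output)
```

View pics/s1.png

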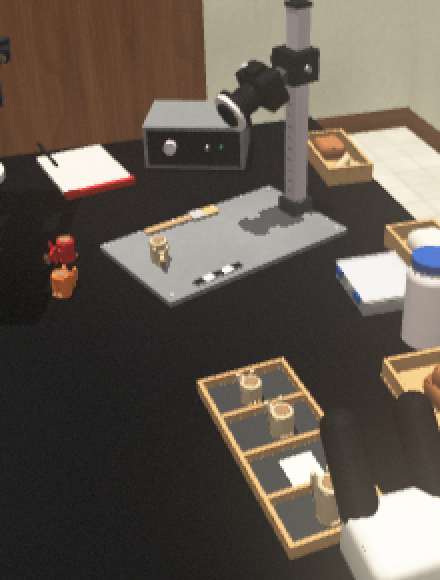

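View pics/t1.png

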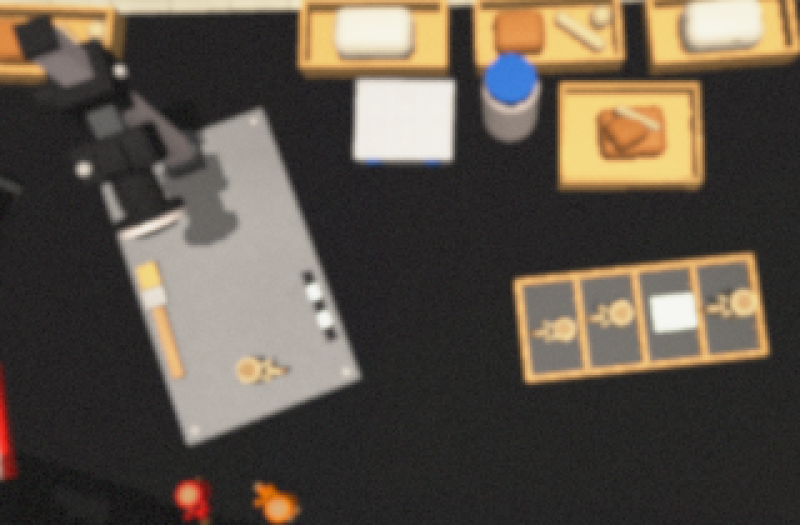

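The side picture shows vert_out on the board (about crop 158,248). The tray has the slip in its third compartment and the long vertebra in the end one, half hidden by the gripper. The top picture shows vert_out at crop (248,369) with its spine to the right. It also shows the slip at (672,313) and the long vertebra at (742,302) with its spine to the left, so tray +x runs left, about world +y.

```bash
cat > h.py <<'E'
from workcell import *
import cv2, numpy as np
from scipy.optimize import least_squares
def proj(n,X):
    c=calibration(n);p=(np.asarray(X,float)@c["R"].T+c["t"])@c["mtx"].T
    return p[:,:2]/p[:,2:]
def ray(n,uv,z):
    c=calibration(n);d=c["R"].T@np.linalg.solve(c["mtx"],[*uv,1]);o=-c["R"].T@c["t"]
    return o+d*(z-o[2])/d[2]
def T(p,L):
    a=np.radians(p[2]);c,s=np.cos(a),np.sin(a);L=np.asarray(L,float)
    return np.c_[p[0]+c*L[:,0]-s*L[:,1],p[1]+s*L[:,0]+c*L[:,1],L[:,2]]
E
python3 - <<'E'
from h import *
b=cv2.imread("pics/top0.png");a=cv2.imread("pics/side0.png")
f=lambda x,y:(x/2.5+120,y/2.5+90)
# tray outer rim corners z=20
tc=np.array([f(513,278),f(753,252),f(769,353),f(527,383)])
L=[[160,67.5,20],[-160,67.5,20],[-160,-67.5,20],[160,-67.5,20]]
for LL in (L,[[x,-y,z] for x,y,z in L]):
    r=least_squares(lambda p:(proj("top",T(p,LL))-tc).ravel(),[500,-250,95]);print("tray",r.x,r.cost)
L=[[200,-120,12],[-200,-120,12],[-200,120,12]];sc=np.array([f(262,108),f(360,378),f(187,445)])
r=least_squares(lambda p:(proj("top",T(p,L))-sc).ravel(),[600,250,20]);print("stand top",r.x,r.cost)
g=lambda x,y:(x/2+180,y/2+70)
sc=np.array([g(346,229),g(170,302),g(102,246)])
r=least_squares(lambda p:(proj("side",T(p,L))-sc).ravel(),[600,250,20]);print("stand side",r.x,r.cost)
for n in("top","side"):
    for d in trace(n,"slip")[:1]:
        m=d["pixels"];v,u=np.nonzero(m);print("slip",n,ray(n,(u.mean(),v.mean()),6.5))
def up(im,u0,v0,w,h,k):
    c=cv2.resize(im[v0:v0+h,u0:u0+w],None,fx=k,fy=k,interpolation=0)
    for i in range(0,w,5):cv2.putText(c,str(u0+i),(i*k,8),0,.3,(0,255,0),1);cv2.line(c,(i*k,0),(i*k,h*k),(0,120,0),1)
    for i in range(0,h,5):cv2.putText(c,str(v0+i),(0,i*k+8),0,.3,(0,255,0),1);cv2.line(c,(0,i*k),(w*k,i*k),(0,120,0),1)
    return c
c1=up(b,210,225,30,25,12);c2=up(b,395,198,33,25,12);c3=up(a,245,180,30,25,12);c4=up(a,325,300,33,25,12)
cv2.imwrite("pics/z1.png",np.vstack([np.hstack([c1,c2]),np.hstack([c3,c4])]))
E
```

```text
tray [ 493.2594724  -251.05132892   94.39588479] 3382.375377620933
tray [ 490.92722052 -251.10764531   95.12101049] 1.2151253737498773
stand top [567.30140467 302.9947547   19.62751066] 0.0586722973611446
stand side [569.58087509 298.22029528  19.99451496] 2.3336888864364442
slip top [ 499.70260356 -295.32287778    6.5       ]
slip side [ 495.64597163 -293.32305884    6.5       ]
```

View pics/z1.png

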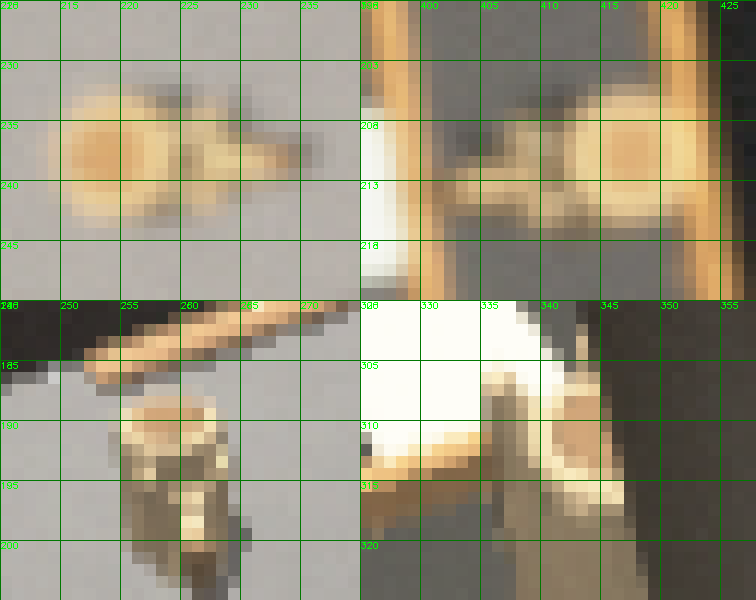

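```bash
python3 - <<'E'
from h import *
st=[568.3,300.8,19.8]
o=ray("top",(219.5,238.4),54);t=ray("top",(233.3,238.8),40);print("out",o,t,np.degrees(np.arctan2(*(t-o)[1::-1])),np.hypot(*(t-o)[:2]))
print("out side",ray("side",(259.2,190.5),54), "spine tip side",ray("side",(261,196),40))
l=ray("top",(417.2,211.5),64);t=ray("top",(401.5,213.9),45);print("long",l,t,np.degrees(np.arctan2(*(t-l)[1::-1])),np.hypot(*(t-l)[:2]))
print("focus",T(st,[[-90,0,200]]))
p=[490.9,-251.1,95.1]
print("comp centres",T(p,[[x,0,6] for x in(-117,-39,39,117)]))
print("rel stand",np.array([[np.cos(a:=np.radians(19.8)),np.sin(a)],[-np.sin(a),np.cos(a)]])@(o[:2]-st[:2]))
E
```

```text
out [430.72664772 258.19358999  54.        ] [428.98007509 217.52489179  40.        ] -92.45913414777581 40.70618539619807
out side [434.32811481 249.26368098  54.        ] spine tip side [436.34215487 233.7480261   40.        ]
long [ 498.6696453 -376.0984371   64.       ] [ 494.37827168 -329.60389199   45.        ] 95.27336986660741 46.69216863407297
focus [[483.62073079 270.31358718 200.        ]]
comp centres [[ 501.30063273 -367.63680465    6.        ]
 [ 494.36687758 -289.94560155    6.        ]
 [ 487.43312242 -212.25439845    6.        ]
 [ 480.49936727 -134.56319535    6.        ]]
rel stand [-143.8725282     6.51375942]
```

>>> {"op": "send_rows", "data": {"deltas": [[[-0.0819,-0.0487,0],[0,0,0]],[[-0.0819,-0.0487,0],[0,0,0]],[[-0.0819,-0.0487,0],[0,0,0]],[[-0.0819,-0.0487,0],[0,0,0]],[[-0.0819,-0.0487,0],[0,0,0]],[[-0.0819,-0.0487,0],[0,0,0]],[[-0.0819,-0.0487,0],[0,0,0]],[[-0.0819,-0.0487,0],[0,0,0]]], "grip": 0}}

```text
time_s: 1.6
ee_pos: [433.1, 253.8, 207.1]
ee_rot: [180.0, 0.0, 161.3]
force: [1.0, 0.5, 0.7]
gripper_width: 91.3
gripper_force: 0.0
```

>>> {"op": "send_rows", "data": {"deltas": [[[0,0,0.0215],[0,0,0.286]],[[0,0,0.0215],[0,0,0.286]],[[0,0,0.0215],[0,0,0.286]],[[0,0,0.0215],[0,0,0.286]],[[0,0,0.0215],[0,0,0.286]],[[0,0,0.0215],[0,0,0.286]],[[0,0,0.0215],[0,0,0.286]],[[0,0,0.0215],[0,0,0.286]],[[0,0,0.0215],[0,0,0.286]],[[0,0,0],[0,0,0]]]}}

```text
time_s: 2.6
ee_pos: [431.2, 254.9, 108.8]
ee_rot: [-179.9, 0.1, 87.6]
force: [0.5, 0.5, -0.9]
gripper_width: 91.4
gripper_force: 0.0
```

```bash
python3 - <<'E'
from h import *
s=state();print(s["time_s"],s["ee_pos"],s["ee_rot"],s["qpos"],s["force"])
a=grab_frame("side")[:,:,::-1];b=grab_frame("top")[:,:,::-1]
print(proj("side",[s["ee_pos"]+[0,0,-14]]),proj("side",[[432,255,54],[431,215,40]]))
c1=cv2.resize(a[150:220,225:295],None,fx=8,fy=8,interpolation=0)
cv2.imwrite("pics/m1.png",c1)
c2=cv2.resize(a[290:350,310:380],None,fx=8,fy=8,interpolation=0)
for i in range(0,70,5):
    cv2.putText(c2,str(310+i),(i*8,8),0,.3,(0,255,0),1);cv2.putText(c2,str(290+i),(0,i*8+8),0,.3,(0,255,0),1)
cv2.imwrite("pics/m2.png",c2)
E
```

```text
2.6 [431.17986759 254.85131188 108.84769809] [-1.79859113e+02  8.43023395e-02  8.76068497e+01] [2.92683042e+01 1.67886791e+01 1.07400230e+02 2.64990155e-03
 5.59752587e+01 3.16600723e+01] [ 0.50895473  0.48761344 -0.8652779 ]
[[257.11214583 179.62238634]] [[258.19998808 189.83301362]
 [260.64744858 198.89203972]]
```

View pics/m1.png

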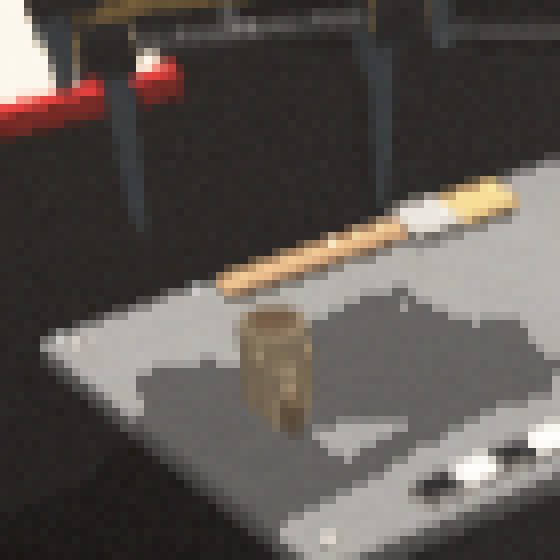

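View pics/m2.png

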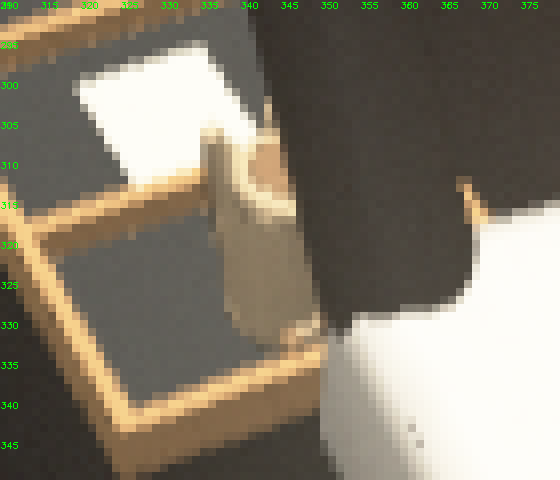

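The vertebra stands between the open fingers. In picture m1 its top is at about (259,190) and the fingertips are at (243,179) and (272,176). I'm descending.

>>> {"op": "send_rows", "data": {"deltas": [[[0,0,0.05],[0,0,0]],[[0,0,0.05],[0,0,0]],[[0,0,0.035],[0,0,0]],[[0,0,0.016],[0,0,0]],[[0,0,0],[0,0,0]]]}}

```text
time_s: 3.2
ee_pos: [431.9, 255.3, 34.2]
ee_rot: [-180.0, 0.0, 87.7]
force: [0.4, -0.4, 0.0]
gripper_width: 91.3
gripper_force: 0.0
```

>>> {"op": "send_rows", "data": {"deltas": [[[0,0,0],[0,0,0]],[[0,0,0],[0,0,0]],[[0,0,0],[0,0,0]],[[0,0,0],[0,0,0]],[[0,0,0],[0,0,0]],[[0,0,0],[0,0,0]],[[0,0,0],[0,0,0]],[[0,0,0],[0,0,0]]], "grip": 1, "grip_force": 15}}

```text
time_s: 4.0
ee_pos: [432.2, 255.4, 34.5]
ee_rot: [180.0, -0.0, 87.6]
force: [1.2, 0.2, -0.6]
gripper_width: 29.9
gripper_force: 0.2
```

>>> {"op": "send_rows", "data": {"deltas": [[[0,0,0],[0,0,0]],[[0,0,0],[0,0,0]],[[0,0,-0.02],[0,0,0]],[[0,0,-0.06],[0,0,0]],[[0,0,-0.06],[0,0,0]],[[0,0,-0.06],[0,0,0]],[[0,0,-0.06],[0,0,0]],[[0,0,0],[0,0,0]]]}}

```text
time_s: 4.8
ee_pos: [434.3, 256.7, 169.1]
ee_rot: [179.6, -0.3, 87.6]
force: [1.0, 0.2, -0.5]
gripper_width: 29.9
gripper_force: 15.0
```

```bash
python3 - <<'E'
from h import *
s=state();print(s["time_s"],s["ee_pos"],s["ee_rot"],s["qpos"],s["gripper_force"])
a=grab_frame("side")[:,:,::-1];b=grab_frame("top")[:,:,::-1]
print(proj("side",[s["ee_pos"]+[0,0,-31.5],s["ee_pos"]+[0,0,10.5],s["ee_pos"]+[0,-40,-13]]))
c1=cv2.resize(a[120:190,225:295],None,fx=8,fy=8,interpolation=0)
cv2.imwrite("pics/m3.png",c1)
E
```

```text
4.8 [434.31389378 256.74701979 169.10810186] [179.55073776  -0.29142101  87.59656501] [2.92753974e+01 1.33557037e+01 1.02438023e+02 1.34572079e-02
 6.36709087e+01 3.16740626e+01] 14.996015131473541
[[256.96996323 168.16805505]
 [256.03696133 156.9572144 ]
 [259.06313301 168.36041046]]
```

View pics/m3.png

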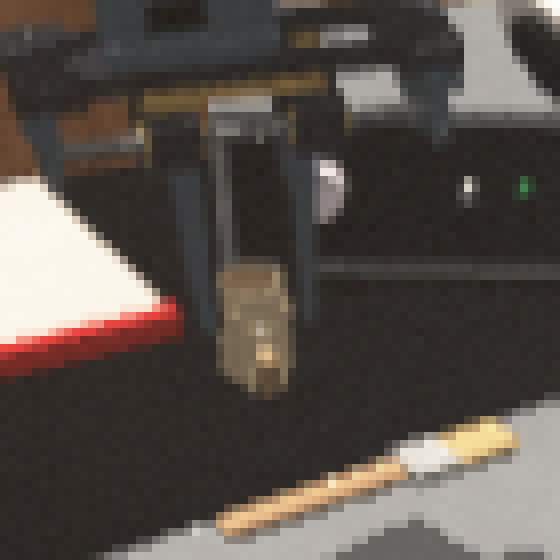

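The vertebra hangs upright and centred between the pads (top at about (257,155)). I'm carrying it to the slip.

>>> {"op": "send_rows", "data": {"deltas": [[[-0.0455,0.0074,0],[0,0,0]],[[-0.091,0.015,0],[0,0,0]],[[-0.091,0.015,0],[0,0,0]],[[-0.091,0.015,0],[0,0,0]],[[-0.091,0.015,0],[0,0,0]],[[-0.091,0.015,0],[0,0,0]],[[-0.091,0.015,0],[0,0,0]],[[-0.091,0.015,0],[0,0,0]],[[-0.091,0.015,0],[0,0,0]],[[-0.091,0.015,0],[0,0,0]]]}}

```text
time_s: 5.9
ee_pos: [483.7, -180.9, 162.7]
ee_rot: [-179.8, -0.1, 87.6]
force: [-0.3, 0.2, -0.2]
gripper_width: 30.0
gripper_force: 15.0
```

>>> {"op": "send_rows", "data": {"deltas": [[[-0.091,0.015,0],[0,0,0]],[[-0.091,0.015,0],[0,0,0]],[[-0.0455,0.007,0],[0,0,0]],[[0,0,0],[0,0,0.297]],[[0,0,0],[0,0,0.297]],[[0,0,0],[0,0,0.297]],[[0,0,0],[0,0,0.297]],[[0,0,0],[0,0,0.297]],[[0,0,0],[0,0,0.297]],[[0,0,0],[0,0,0.297]]]}}

```text
time_s: 6.9
ee_pos: [497.5, -293.2, 162.3]
ee_rot: [-179.8, 0.1, 27.7]
force: [0.2, 1.8, -1.9]
gripper_width: 29.8
gripper_force: 15.0
```

>>> {"op": "send_rows", "data": {"deltas": [[[0,0,0],[0,0,0.297]],[[0,0,0],[0,0,0.297]],[[0,0,0],[0,0,0.297]],[[0,0,0],[0,0,0.297]],[[0,0,0],[0,0,0.297]],[[0,0,0],[0,0,0.297]],[[0,0,0],[0,0,0.297]],[[0,0,0],[0,0,0.297]],[[0,0,0],[0,0,0.297]],[[0,0,0],[0,0,0.297]]]}}

```text
time_s: 7.9
ee_pos: [497.6, -293.2, 162.3]
ee_rot: [179.9, 0.2, -57.4]
force: [-0.0, 0.7, -0.8]
gripper_width: 30.1
gripper_force: 15.0
```

>>> {"op": "send_rows", "data": {"deltas": [[[0,0,0],[0,0,0.297]],[[0,0,0],[0,0,0.297]],[[0,0,0],[0,0,0.297]],[[0,0,0],[0,0,0]],[[0,0,0],[0,0,0]]]}}

```text
time_s: 8.4
ee_pos: [498.0, -293.5, 163.1]
ee_rot: [179.9, 0.1, -82.4]
force: [0.5, -0.0, -1.6]
gripper_width: 29.5
gripper_force: 15.0
```

```bash
python3 - <<'E'
from h import *
s=state();print(s["time_s"],s["ee_pos"],s["ee_rot"],s["qpos"],s["gripper_force"])
a=grab_frame("side")[:,:,::-1]
c2=cv2.resize(a[230:350,270:390],None,fx=5,fy=5,interpolation=0)
for i in range(0,120,10):
    cv2.putText(c2,str(270+i),(i*5,8),0,.3,(0,255,0),1);cv2.putText(c2,str(230+i),(0,i*5+8),0,.3,(0,255,0),1)
cv2.imwrite("pics/m4.png",c2)
E
```

```text
8.4 [ 498.0353174  -293.46054016  163.09757671] [ 1.79875147e+02  1.09723997e-01 -8.23969700e+01] [-3.16515930e+01  2.04094070e+01  9.30295534e+01  6.48883690e-03
  6.67271482e+01  1.40742685e+02] 14.996128678321838
```

View pics/m4.png

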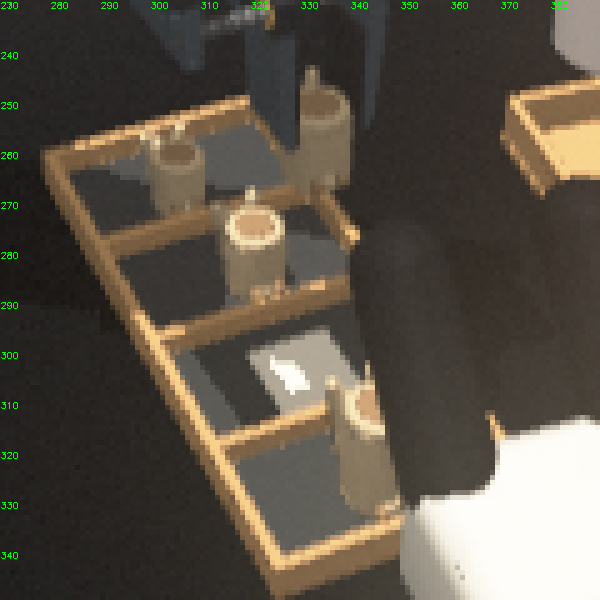

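The vertebra hangs upright over the slip with its spine to tray +x. I want the compartment's x-range checked first, because the spine at 43 mm needs to clear the divider.

```bash
python3 - <<'E'
from h import *
p=[490.9,-251.1,95.1]
b=cv2.imread("pics/top0.png").astype(np.float32);sd=cv2.imread("pics/side0.png").astype(np.float32)
s2=grab_frame("side")[:,:,::-1].astype(np.float32)
xs=np.arange(-175,176,1.)
for n,im,ys in(("top",b,range(-56,-34,3)),("side",s2,range(42,57,3)),("side0",sd,range(40,57,3))):
    acc=0
    for y in ys:
        q=proj(n[:4].rstrip("0") if n!="top" else "top",T(p,[[x,y,20] for x in xs])).astype(np.float32)
        acc=acc+cv2.remap(im,q[:,0],q[:,1],1)[:,0]
    acc/=len(ys);w=acc[:,2]-acc[:,0]
    for c in(-157,-78,0,78,157):
        m=abs(xs-c)<13;v=np.clip(w[m]-np.percentile(w[m],30)-10,0,None);print(n,c,round(float((v*xs[m]).sum()/(v.sum()+1e-6)),1),round(float(w[m].max())),end=" | ")
    print()
# slip extent along x at z 6.5
acc=0
for y in range(-10,14,3):
    q=proj("top",T(p,[[x,y,6.5] for x in xs])).astype(np.float32);acc=acc+cv2.remap(b,q[:,0],q[:,1],1)[:,0,0]/8
m=(xs>-90)&(xs<0);print([(int(x),int(v)) for x,v in zip(xs[m][::3],acc[m][::3])])
E
```

```text
top -157 -155.2 119 | top -78 -76.0 111 | top 0 2.2 110 | top 78 80.4 108 | top 157 158.5 113 | 
side -157 -158.9 104 | side -78 -82.3 105 | side 0 -4.5 91 | side 78 72.5 66 | side 157 153.2 80 | 
side0 -157 -158.9 104 | side0 -78 -82.3 105 | side0 0 -4.2 105 | side0 78 74.0 105 | side0 157 155.3 99 | 
[(-89, 98), (-86, 100), (-83, 108), (-80, 122), (-77, 151), (-74, 198), (-71, 229), (-68, 239), (-65, 242), (-62, 242), (-59, 242), (-56, 242), (-53, 242), (-50, 242), (-47, 242), (-44, 242), (-41, 242), (-38, 242), (-35, 242), (-32, 242), (-29, 242), (-26, 242), (-23, 239), (-20, 227), (-17, 191), (-14, 146), (-11, 119), (-8, 114), (-5, 117), (-2, 119)]
```

```bash
python3 - <<'E'
from h import *
s=state();e=np.array(s["ee_pos"])
print("pred top/bottom", proj("side",[e+[0,0,19.5],e+[0,0,-22.5]]), "top if y-4", proj("side",[e+[0,-4,19.5]]))
print("side-measured", ray("side",(335,250.5),e[2]+19.5))
for f in ("top",):
    print(ray("top",(417.2,211.5),64))
print("long side (342.5,310.5)",ray("side",(342.3,310.3),64))
E
```

```text
pred top/bottom [[331.96858972 248.51598183]
 [331.63526739 262.60200789]] top if y-4 [[332.58018035 249.53071232]]
side-measured [ 502.4062412  -302.78904423  183.20798218]
[ 498.6696453 -376.0984371   64.       ]
long side (342.5,310.5) [ 495.82258873 -374.34332302   64.        ]
```

>>> {"op": "send_rows", "data": {"deltas": [[[0.009,-0.001,0],[0,0,0]],[[0,0,0.06],[0,0,0]],[[0,0,0.08],[0,0,0]],[[0,0,0.06],[0,0,0]],[[0,0,0.04],[0,0,0]],[[0,0,0.02],[0,0,0]],[[0,0,0],[0,0,0]],[[0,0,0],[0,0,0]]]}}

```text
time_s: 9.3
ee_pos: [500.6, -298.9, 35.4]
ee_rot: [-179.9, -0.1, -82.6]
force: [-0.3, -0.2, -0.5]
gripper_width: 29.8
gripper_force: 15.0
```

>>> {"op": "send_rows", "data": {"deltas": [[[0,0,0.004],[0,0,0]],[[0,0,0.002],[0,0,0]],[[0,0,0.002],[0,0,0]],[[0,0,0],[0,0,0]],[[0,0,0],[0,0,0]]]}}

```text
time_s: 9.8
ee_pos: [499.9, -298.3, 30.6]
ee_rot: [-180.0, -0.0, -82.6]
force: [-0.1, -0.3, -0.8]
gripper_width: 29.6
gripper_force: 15.0
```

>>> {"op": "send_rows", "data": {"deltas": [[[0,0,0.002],[0,0,0]],[[0,0,0],[0,0,0]],[[0,0,0],[0,0,0]]]}}

```text
time_s: 10.1
ee_pos: [499.8, -298.3, 29.4]
ee_rot: [180.0, 0.0, -82.6]
force: [-1.2, 0.5, -1.2]
gripper_width: 29.4
gripper_force: 15.0
```

>>> {"op": "send_rows", "data": {"deltas": [[[0,0,0.002],[0,0,0]],[[0,0,0],[0,0,0]],[[0,0,0],[0,0,0]]]}}

```text
time_s: 10.4
ee_pos: [499.9, -298.4, 28.5]
ee_rot: [-180.0, -0.0, -82.6]
force: [0.4, 0.7, -0.3]
gripper_width: 30.3
gripper_force: 15.0
```

>>> {"op": "send_rows", "data": {"deltas": [[[0,0,0.002],[0,0,0]],[[0,0,0],[0,0,0]],[[0,0,0],[0,0,0]]]}}

```text
time_s: 10.7
ee_pos: [500.0, -298.4, 28.5]
ee_rot: [-180.0, -0.0, -82.6]
force: [-1.5, 0.5, 5.3]
gripper_width: 30.0
gripper_force: 15.0
```

>>> {"op": "send_rows", "data": {"deltas": [[[0,0,0.001],[0,0,0]],[[0,0,0],[0,0,0]],[[0,0,0],[0,0,0]]]}}

```text
time_s: 11.0
ee_pos: [499.9, -298.4, 28.5]
ee_rot: [-180.0, -0.0, -82.6]
force: [-2.9, 0.8, 8.1]
gripper_width: 29.8
gripper_force: 15.0
```

Contact is felt, so I'll ease back, release with a partial opening and look.

>>> {"op": "send_rows", "data": {"deltas": [[[0,0,-0.002],[0,0,0]],[[0,0,0],[0,0,0]]]}}

```text
time_s: 11.2
ee_pos: [500.0, -298.4, 28.5]
ee_rot: [-180.0, -0.0, -82.6]
force: [-0.8, 0.2, 5.0]
gripper_width: 29.7
gripper_force: 15.0
```

>>> {"op": "send_rows", "data": {"deltas": [[[0,0,0],[0,0,0]],[[0,0,0],[0,0,0]],[[0,0,0],[0,0,0]],[[0,0,0],[0,0,0]],[[0,0,0],[0,0,0]],[[0,0,0],[0,0,0]]], "grip": 0.34}}

```text
time_s: 11.8
ee_pos: [499.8, -298.3, 27.9]
ee_rot: [180.0, 0.0, -82.6]
force: [-0.7, 0.6, -0.5]
gripper_width: 60.5
gripper_force: 0.0
```

>>> {"op": "send_rows", "data": {"deltas": [[[0,0,-0.02],[0,0,0]],[[0,0,-0.05],[0,0,0]],[[0,0,-0.08],[0,0,0]],[[0,0,-0.08],[0,0,0]],[[0,0,-0.04],[0,0,0]],[[0,0,0],[0,0,0]]]}}

```text
time_s: 12.4
ee_pos: [501.8, -299.6, 167.5]
ee_rot: [-179.6, -0.3, -82.6]
force: [0.4, 0.1, 0.2]
gripper_width: 60.3
gripper_force: 0.0
```

```bash
python3 - <<'E'
from h import *
s=state();print(s["time_s"],s["ee_pos"],s["ee_rot"],s["qpos"],s["gripper_width"])
a=grab_frame("side")[:,:,::-1]
c2=cv2.resize(a[230:350,270:390],None,fx=5,fy=5,interpolation=0)
for i in range(0,120,10):
    cv2.putText(c2,str(270+i),(i*5,8),0,.3,(0,255,0),1);cv2.putText(c2,str(230+i),(0,i*5+8),0,.3,(0,255,0),1)
cv2.imwrite("pics/m5.png",c2)
E
```

```text
12.4 [ 501.80402063 -299.57461117  167.52545587] [-179.60945482   -0.31664037  -82.57410752] [-3.19663571e+01  2.04226799e+01  9.23318437e+01  3.42784627e-03
  6.67427089e+01  1.40605332e+02] 60.33195073153719
```

View pics/m5.png

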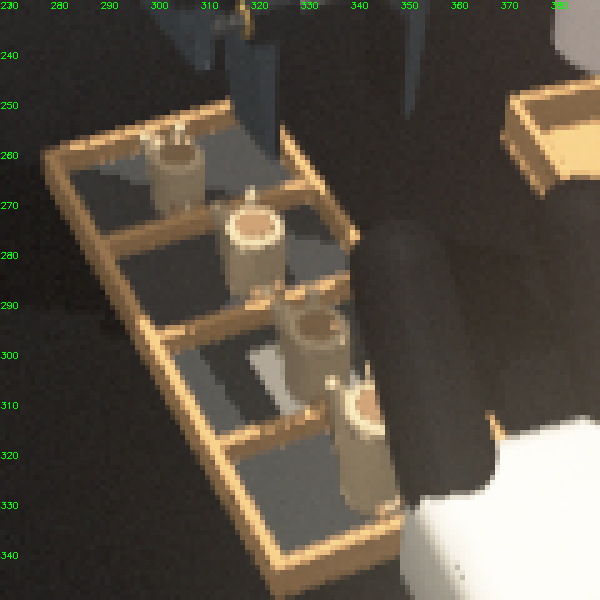

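```bash
python3 - <<'E'
from h import *
print("placed (side)",ray("side",(332.3,294),48),"slip side 495.6,-293.3; long side",ray("side",(342.3,310.3),64))
E
```

```text
placed (side) [ 498.81495131 -302.07583536   48.        ] slip side 495.6,-293.3; long side [ 495.82258873 -374.34332302   64.        ]
```

>>> {"op": "send_rows", "data": {"deltas": [[[0,0,0],[0,0,-0.2955]],[[0,0,0],[0,0,-0.2955]],[[0,0,0],[0,0,-0.2955]],[[0,0,0],[0,0,-0.2955]],[[0,0,0],[0,0,-0.2955]],[[0,0,0],[0,0,-0.2955]],[[0,0,0],[0,0,-0.2955]],[[0,0,0],[0,0,-0.2955]],[[0,0,0],[0,0,-0.2955]],[[0,0,0],[0,0,-0.2955]]]}}

```text
time_s: 13.45
ee_pos: [498.8, -297.7, 161.1]
ee_rot: [-179.9, 0.2, 2.4]
force: [-0.6, -1.4, -0.5]
gripper_width: 59.9
gripper_force: 0.0
```

>>> {"op": "send_rows", "data": {"deltas": [[[0,0,0],[0,0,-0.2955]],[[0,0,0],[0,0,-0.2955]],[[0,0,0],[0,0,-0.2955]],[[0,0,0],[0,0,-0.2955]],[[0,0,0],[0,0,-0.2955]],[[0,0,0],[0,0,-0.2955]],[[0,0,0],[0,0,-0.2955]],[[0,0,0],[0,0,-0.2955]],[[0,0,0],[0,0,-0.2955]],[[0,0,0],[0,0,-0.2955]]]}}

```text
time_s: 14.45
ee_pos: [498.8, -297.7, 161.1]
ee_rot: [-179.8, -0.1, 87.1]
force: [0.3, 0.8, -0.0]
gripper_width: 59.9
gripper_force: 0.0
```

>>> {"op": "send_rows", "data": {"deltas": [[[0,0,0],[0,0,-0.2955]],[[-0.0773,-0.0083,0],[0,0,0]],[[-0.0773,-0.0083,0],[0,0,0]],[[0,0,0],[0,0,0]],[[0,0,0],[0,0,0]]]}}

```text
time_s: 14.95
ee_pos: [497.6, -375.8, 161.0]
ee_rot: [-179.9, -0.2, 95.1]
force: [0.5, 0.0, 0.2]
gripper_width: 60.1
gripper_force: 0.0
```

>>> {"op": "send_rows", "data": {"deltas": [[[0,0,0.06],[0,0,0]],[[0,0,0.06],[0,0,0]],[[0,0,0.04],[0,0,0]],[[0,0,0.016],[0,0,0]],[[0,0,0.016],[0,0,0]],[[0,0,0],[0,0,0]]]}}

```text
time_s: 15.55
ee_pos: [498.5, -375.3, 66.5]
ee_rot: [-180.0, -0.1, 95.2]
force: [0.3, -0.4, -0.3]
gripper_width: 60.3
gripper_force: 0.0
```

>>> {"op": "send_rows", "data": {"deltas": [[[0,0,0.02],[0,0,0]],[[0,0,0.02],[0,0,0]],[[0,0,0.016],[0,0,0]],[[0,0,0.004],[0,0,0]],[[0,0,0],[0,0,0]],[[0,0,0],[0,0,0]]]}}

```text
time_s: 16.15
ee_pos: [498.8, -376.3, 37.2]
ee_rot: [180.0, 0.0, 95.2]
force: [-0.0, 0.2, 0.2]
gripper_width: 60.3
gripper_force: 0.0
```

>>> {"op": "send_rows", "data": {"deltas": [[[0,0,0],[0,0,0]],[[0,0,0],[0,0,0]],[[0,0,0],[0,0,0]],[[0,0,0],[0,0,0]],[[0,0,0],[0,0,0]],[[0,0,0],[0,0,0]],[[0,0,0],[0,0,0]],[[0,0,0],[0,0,0]]], "grip": 1, "grip_force": 22}}

```text
time_s: 16.95
ee_pos: [498.9, -376.2, 37.2]
ee_rot: [180.0, 0.0, 95.2]
force: [0.7, 0.6, 2.3]
gripper_width: 31.9
gripper_force: 21.9
```

>>> {"op": "send_rows", "data": {"deltas": [[[0,0,-0.01],[0,0,0]],[[0,0,-0.04],[0,0,0]],[[0,0,-0.06],[0,0,0]],[[0,0,-0.08],[0,0,0]],[[0,0,-0.08],[0,0,0]],[[0,0,-0.06],[0,0,0]],[[0,0,-0.02],[0,0,0]],[[0,0,0],[0,0,0]],[[0,0,0],[0,0,0]]]}}

```text
time_s: 17.85
ee_pos: [497.6, -375.4, 209.9]
ee_rot: [-179.8, -0.2, 95.2]
force: [0.5, -0.1, -1.1]
gripper_width: 31.9
gripper_force: 21.9
```

```bash
python3 - <<'E'
from h import *
from scipy.spatial.transform import Rotation as Ro
s=state();e=np.array(s["ee_pos"]);print(s["time_s"],e,s["ee_rot"],s["qpos"],s["gripper_width"])
# target pose
a=np.radians(19.8);d=np.array([np.cos(a),np.sin(a),0]);z=np.array([0,0,1.]);t=np.radians(25)
cx=np.cos(t)*d+np.sin(t)*z;cz=-np.sin(t)*d+np.cos(t)*z;cy=np.cross(cz,cx)
R=np.c_[cx,-cy,-cz];F=np.array([483.6,270.3,200])
P=F-R@[0,0,2.2];print("target TCP",P,Ro.from_matrix(R).as_euler("xyz",degrees=True))
R1=Ro.from_euler("xyz",s["ee_rot"],degrees=True).as_matrix()
print("tool-frame shift now",R1.T@(P-e),"rotvec deg",Ro.from_matrix(R1.T@R).as_rotvec(degrees=True))
E
```

```text
17.85 [ 497.60332546 -375.36746576  209.88618559] [-1.79838457e+02 -1.51308383e-01  9.51990972e+01] [-3.80859362e+01  2.27269701e+01  8.24373578e+01 -6.34969555e-04
  7.50570086e+01 -4.32850818e+01] 31.852583579600232
target TCP [482.72520653 269.98505497 201.99387713] [180.  -25.   19.8]
tool-frame shift now [644.0225494   43.6898029    9.46995009] rotvec deg [-16.66624767  21.240156    74.07355528]
```

The longest vertebra is up. I'm carrying it in mid-bench, then turning, then making the final shift.

>>> {"op": "send_rows", "data": {"deltas": [[[0.05,0,0],[0,0,0]],[[0.095,0,0],[0,0,0]],[[0.095,0,0],[0,0,0]],[[0.095,0,0],[0,0,0]],[[0.095,0,0],[0,0,0]],[[0.095,0,0],[0,0,0]],[[0.095,0,0],[0,0,0]],[[0.095,0,0],[0,0,0]],[[0.095,0,0],[0,0,0]],[[0.09,0,0],[0,0,0]]]}}

```text
time_s: 18.85
ee_pos: [455.9, 73.8, 209.8]
ee_rot: [-179.7, 0.0, 95.2]
force: [0.6, 0.7, -1.0]
gripper_width: 32.4
gripper_force: 21.9
```

>>> {"op": "send_rows", "data": {"deltas": [[[0,0,0],[-0.0582,0.0741,0.2586]],[[0,0,0],[-0.0582,0.0741,0.2586]],[[0,0,0],[-0.0582,0.0741,0.2586]],[[0,0,0],[-0.0582,0.0741,0.2586]],[[0,0,0],[-0.0582,0.0741,0.2586]],[[0,0,0],[-0.0582,0.0741,0.2586]],[[0,0,0],[-0.0582,0.0741,0.2586]],[[0,0,0],[-0.0582,0.0741,0.2586]],[[0,0,0],[-0.0582,0.0741,0.2586]],[[0,0,0],[-0.0582,0.0741,0.2586]]]}}

```text
time_s: 19.85
ee_pos: [456.0, 71.7, 209.2]
ee_rot: [180.0, -24.9, 19.5]
force: [0.4, -0.3, -0.8]
gripper_width: 31.8
gripper_force: 21.9
```

>>> {"op": "send_rows", "data": {"deltas": [[[0,0,0],[0,0,0]],[[0,0,0],[0,0,0]]]}}

```text
time_s: 20.05
ee_pos: [456.8, 72.1, 210.5]
ee_rot: [179.8, -24.9, 20.0]
force: [-0.1, 1.1, 0.3]
gripper_width: 31.7
gripper_force: 21.9
```

```bash
cat > tgt.py <<'E'
from h import *
from scipy.spatial.transform import Rotation as Ro
def goal(F,yaw=19.7,dz=2.2):
    s=state();e=np.array(s["ee_pos"]);print(s["time_s"],e,s["ee_rot"],s["qpos"])
    R=Ro.from_euler("xyz",[180,-25,yaw],degrees=True).as_matrix();P=np.array(F)-R@[0,0,dz]
    R1=Ro.from_euler("xyz",s["ee_rot"],degrees=True).as_matrix()
    print("shift/500",np.round(R1.T@(P-e)/500,4),"rot/.5",np.round(Ro.from_matrix(R1.T@R).as_rotvec()/.5,4))
E
python3 - <<'E'
from tgt import *
goal([482.8,272,200])
b=grab_frame("top")[:,:,::-1];print(proj("top",[[482.8,272,200]]))
cv2.imwrite("pics/m6.png",np.vstack([cv2.resize(b[90:200,130:270],None,fx=5,fy=5,interpolation=0)]))
cv2.imwrite("pics/m7.png",cv2.resize(b[185:245,320:430],None,fx=7,fy=7,interpolation=0))
E
```

```text
20.05 [456.83142712  72.13205154 210.53031112] [179.78607126 -24.91741429  20.04825556] [  2.19767504  -3.89509257 120.49661325  11.2599588   40.03099306
  65.05889222]
shift/500 [ 0.1596 -0.3581  0.0917] rot/.5 [0.0023 0.0029 0.011 ]
[[200.54338334 217.52074107]]
```

View pics/m7.png

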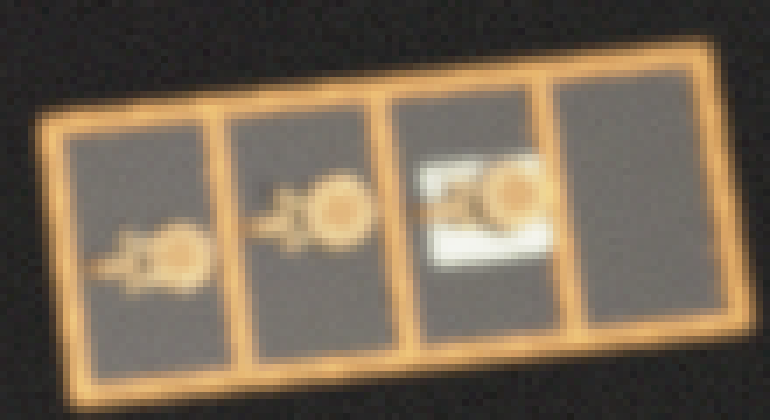

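```bash
python3 - <<'E'
from h import *
b=cv2.imread("pics/m7.png")
print("vert",ray("top",(320+515/7-.43,185+190/7-.43),48))
# slip corners TL(416,160) BL(430,270) BR(555,250) TR~(548,152)
print("slip",[ray("top",(320+u/7-.43,185+v/7-.43),6.5) for u,v in((416,160),(430,270),(555,250),(489,207),(548,152))])
E
```

```text
vert [ 501.93045408 -302.20844746   48.        ]
slip [array([ 522.52500842, -263.82228094,    6.5       ]), array([ 469.35878189, -267.78810176,    6.5       ]), array([ 477.30270536, -328.13041101,    6.5       ]), array([ 498.84405737, -297.6873007 ,    6.5       ]), array([ 524.67256959, -327.58638777,    6.5       ])]
```

>>> {"op": "send_rows", "data": {"deltas": [[[0,-0.06,0.015],[0,0,0]],[[0,-0.075,0.019],[0,0,0]],[[0,-0.075,0.019],[0,0,0]],[[0,-0.075,0.019],[0,0,0]],[[0,-0.073,0.0197],[0,0,0]],[[0.04,0,0],[0,0,0]],[[0.04,0,0],[0,0,0]],[[0.04,0,0],[0,0,0]],[[0,0,0],[0,0,0]],[[0,0,0],[0,0,0]]]}}

```text
time_s: 21.1
ee_pos: [466.3, 265.0, 194.3]
ee_rot: [179.7, -25.0, 19.9]
force: [-0.0, -0.1, -0.9]
gripper_width: 31.9
gripper_force: 21.9
```

```bash
python3 - <<'E'
from tgt import *
goal([482.8,272,200])
b=grab_frame("top")[:,:,::-1];a=grab_frame("side")[:,:,::-1]
def up(im,n,u0,v0,w,h,k):
    im=cv2.resize(im[v0:v0+h,u0:u0+w],None,fx=k,fy=k,interpolation=0)
    F=np.array([482.5,272.5,200]);d=np.array([np.cos(np.radians(19.7))*.9063,np.sin(np.radians(19.7))*.9063,.4226])
    for X in(F,F+d*110):
        q=(proj(n,[X])[0]-[u0,v0]+.5)*k;cv2.circle(im,tuple(int(i) for i in q),4,(0,255,0),-1)
    return im
cv2.imwrite("pics/m8.png",np.hstack([up(b,"top",130,115,80,120,5),up(a,"side",235,85,80,120,5)]))
E
```

```text
21.1 [466.26125596 264.98928435 194.30752934] [179.7413404  -24.96738416  19.89804446] [ 31.70924157   4.15478169 115.04266382  -8.74689912  36.67001704
 107.77385182]
shift/500 [ 0.0373 -0.0019  0.0004] rot/.5 [0.0061 0.0011 0.0063]
```

View pics/m8.png

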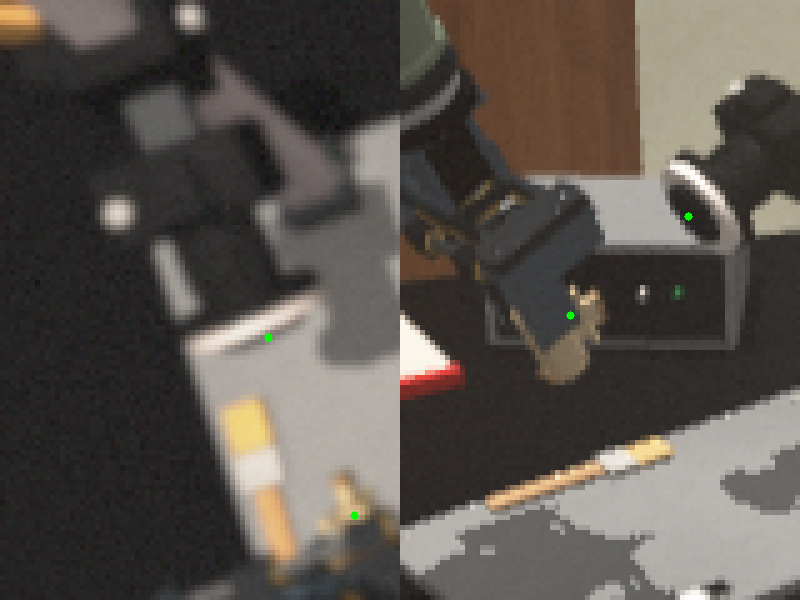

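>>> {"op": "send_rows", "data": {"deltas": [[[0.02,-0.003,0.002],[0,0,0]],[[0.015,-0.0024,0.0018],[0,0,0]],[[0.0096,0,0],[0,0,0]],[[0,0,0],[0,0,0]],[[0,0,0],[0,0,0]],[[0,0,0],[0,0,0]],[[0,0,0],[0,0,0]],[[0,0,0],[0,0,0]]]}}

```text
time_s: 22.0
ee_pos: [485.3, 275.0, 203.0]
ee_rot: [179.8, -25.1, 19.9]
force: [-0.0, -0.9, -0.7]
gripper_width: 31.8
gripper_force: 21.9
```

```bash
python3 - <<'E'
from tgt import *
goal([486,275,200])
for n in("top","side"):
    for d in trace(n,"vert_long")[:2] if grab_frame(n) is not None else []: print(n,d["p"],d["bbox"])
    im=grab_frame(n).astype(int);br=(im.min(2)>165)
    u0,v0,w,h=(165,170,35,20) if n=="top" else (365-0,110,20,30)
    if n=="side":u0=235+ (660-400)//5
    v,u=np.nonzero(br[v0:v0+h,u0:u0+w]);print(n,"bright ring",u.min()+u0,u.max()+u0,v.min()+v0,v.max()+v0,len(u))
    for y in range(v0,v0+h):print("".join("%4d"%im[y,x].mean() for x in range(u0,u0+w)))if n=="side" else None
F=np.array([482.5,272.5,200]);a=np.radians(19.7);d=np.array([np.cos(a)*.9063,np.sin(a)*.9063,.4226]);L=F+110*d
cy=np.array([-np.sin(a),np.cos(a),0]);cz=np.cross(d,cy)
for n in("top","side"):print(n,"pred ring L R top bottom",proj(n,[L+38.5*cy,L-38.5*cy,L+38.5*cz,L-38.5*cz]).round(1).tolist())
E
```

```text
22.0 [485.29125517 275.04426918 203.01700022] [179.78572463 -25.10692189  19.88120063] [ 31.50069127   5.58063992 112.06514291  -8.31718552  38.03308598
 107.11951104]
shift/500 [-0.0014  0.0006  0.0016] rot/.5 [ 0.0048 -0.0037  0.0057]
top 0.59 [191.3, 205.5, 7.6, 3.6]
top 0.38 [121.4, 94.0, 139.3, 166.7]
top bright ring 169 194 176 189 133
side bright ring 287 300 117 132 61
 161 162 162 162 165 163 165 163 163 165 164 125  53  41  39  41  41  44  46  47
 163 163 164 164 164 164 164 164 164 162 166 163  83  43  43  44  45  46  41  40
 163 163 162 164 162 164 164 164 163 164 163 165 112  50  48  53  53  52  49  46
 164 165 162 164 165 163 164 165 164 164 163 148 117  51  51  53  55  58  58  51
 165 164 165 163 146 146 155 165 166 166 148  95  54  51  48  54  54  59  61  58
 162 165 163 145  91  93 114 143 157 150  92  49  49  47  55  55  52  56  56  54
 164 153 153  78  49  51  55  70 114  92  52  53  54  54  55  52  54  56  54  53
 163 152 202 189 189 151  58  55  55  53  48  54  56  51  53  57  50  52  50  50
 160 170 240 248 252 243 190  85  56  60  54  56  52  56  50  53  50  48
[... 1198 characters left out ...]
4 124 114  59  51  46  46
 100  87  98 103 102 105  88  99  99 105 114 121 123 122 116  89  65  70  47  42
  73  76  75  74  75  77  77  77  79  77  79  98 110 112  99  71  78  69  45  47
  41  36  38  40  39  45  41  49  47  48  46  49  57  82  88  79  81  70  45  45
  39  39  40  37  40  37  39  39  38  38  40  40  48  86  86  80  80  69  49  46
  38  39  39  40  38  40  41  42  40  40  41  39  48  86  86  77  80  71  46  46
  38  40  40  41  40  40  36  38  39  39  41  35  48  85  86  78  80  68  45  47
top pred ring L R top bottom [[169.7, 187.0], [196.7, 176.9], [180.2, 184.9], [186.1, 179.2]]
side pred ring L R top bottom [[285.8, 124.6], [298.8, 131.0], [287.9, 119.1], [296.2, 136.0]]
```

The lens face matches the predicted position to within about 1 px. I'll trim slightly, settle and hand in.

>>> {"op": "send_rows", "data": {"deltas": [[[-0.005,0.002,0.001],[0,0,0]],[[0,0,0],[0,0,0]],[[0,0,0],[0,0,0]],[[0,0,0],[0,0,0]],[[0,0,0],[0,0,0]],[[0,0,0],[0,0,0]],[[0,0,0],[0,0,0]],[[0,0,0],[0,0,0]],[[0,0,0],[0,0,0]],[[0,0,0],[0,0,0]]]}}

```text
time_s: 23.3
ee_pos: [483.9, 273.5, 201.6]
ee_rot: [179.8, -25.1, 19.9]
force: [0.0, -0.2, -1.4]
gripper_width: 32.2
gripper_force: 21.9
```

```bash
python3 - <<'E'
from tgt import *
goal([484.5,274,200])
print(state()["gripper_force"],job_done())
E
```

```text
23.3 [483.86411378 273.49403481 201.55373882] [179.78824247 -25.11335811  19.87777117] [ 31.42091408   5.47216122 112.42824081  -8.3133603   37.76448216
 107.0700038 ]
shift/500 [ 0.0001 -0.0005 -0.0009] rot/.5 [ 0.0048 -0.004   0.0056]
the job is handed in; nothing more can be done
21.92333221435547 None
```

I handed the job in at 23.3 s with no verdict returned: the photographed vertebra stands released on the slip about 5 mm off centre, spine the same way as the others, and the longest one is held up to the lens, by my measurements within a few mm of the focus point and about 1° of the camera's axes.

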